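# Sieve small grinding balls from large ones

## Task

The slotted sieve on the bench holds a mix of small and large steel grinding balls. Pick it up by its slanted grip and, over the square tray, tilt it spout-down just far enough that all four small balls drop through the slots into the tray while the three large ones stay in the sieve; then tip the large balls out over the spout into the round dish. Finally stand the empty sieve back upright on the bench and let go of it, leaving the other things on the bench where they are.

Things in the scene. Friction and masses are not known exactly. Their poses are not given: they have to be found in the camera images.
- sieve_grip (a point): centre of the black grip bar on the arch of the loose steel sieve (0.2 to 0.4 kg), 100 mm over its underside. Axes are the sieve's: x to the spout, y across, z up. Bar 62 mm (y), 12 mm thick, 28 mm tall; when the sieve is level it leans back (top to the rear) 27 deg off vertical, along (-0.454,0,0.891). Fingers that do not lean with it swing the sieve out of level
- sieve_floor (a point): middle of the sieve's solid rear floor, where the balls start; 38 mm behind and 86 mm below the grip centre. The floor, 68 mm long, falls 5 deg to the rear: balls stay there while the sieve is within about 5 deg of level. A small ball held up by large ones comes free when the sieve is rocked back and tilted again. Rear wall 74 mm behind the grip, side walls 47 mm either side, their rims 56 mm below it
- sieve_slots (a point): middle of the slots, at the bars' tops, 23 mm ahead of and 83.5 mm below the grip centre. Five 5 mm bars along x with 17 mm gaps, level from x = -4 to 50 mm of the grip, then bent up 35 deg as a ramp to the spout. Balls passing a gap fall out below. Lowest when tilted: lower front corners of the side walls, x 54, z -100 mm from the grip centre
- sieve_spout (a point): middle of the open spout, the free ends of the bars, 83 mm ahead of and 63 mm below the grip centre. With the sieve tilted spout-down by 12 to 25 deg the ramp holds the large balls back; past about 40 to 55 deg they roll out here, between the sieve's side walls
- tray: the square aluminium tray for the small balls, fixed; 136x136 mm, 34 mm high (37 mm with its rolled rim), walls 3 mm, open on top. Origin under its centre, z up
- dish: the round white ceramic dish for the large balls, fixed; 140 mm across, 42 mm high, walls 4 mm, open on top. Origin under its centre, z up
- small_1_center (a point): centre of one of the four small steel balls, 14 mm across, 12 g; starts on the sieve's rear floor
- small_2_center (a point): centre of one of the four small steel balls, 14 mm across, 12 g; starts on the sieve's rear floor
- small_3_center (a point): centre of one of the four small steel balls, 14 mm across, 12 g; starts on the sieve's rear floor
- small_4_center (a point): centre of one of the four small steel balls, 14 mm across, 12 g; starts on the sieve's rear floor
- large_1_center (a point): centre of one of the three large steel balls, 24 mm across, 56 g; starts on the sieve's rear floor
- large_2_center (a point): centre of one of the three large steel balls, 24 mm across, 56 g; starts on the sieve's rear floor
- large_3_center (a point): centre of one of the three large steel balls, 24 mm across, 56 g; starts on the sieve's rear floor
- timer: bystander: a flat lab timer, 62x62x16 mm, with three keys; origin under its centre; loose, to be left alone
- tape_roll: bystander: a roll of label tape lying flat, 72 mm across, 18 mm high; origin under its centre; loose, to be left alone
- beaker: bystander: a small glass beaker, 52 mm across, 67 mm high; origin under its centre; loose, to be left alone
- tweezers: bystander: steel tweezers, 128 mm long, 9 mm high; origin under its centre; loose, to be left alone
Things that resemble listed ones, but are neither listed nor needed, are in the scene too. What is shaped like the dish but blue or pink is not meant.

How it is judged:
By the outcome, as a careful person would: the job done as asked, in the order asked, and still so for the second after the job is handed in, with the robot touching nothing.
It also fails if it takes over 72 s, if anything falls off the work surface, if the arm or the gripper's body presses on something with over 40 N, if the wrist force passes 120 N, or if a joint passes its speed limit or range.

## Robot

A 6-joint arm with a two-finger parallel gripper is mounted at the origin on a cart in front of the work surface, level with it; the furniture and walls round the work are solid. World frame = base frame: x ahead of the robot, y to its left, z up, the work surface at z = 0. Lengths are in mm, angles in rad, forces in N, time in s.
With the tool pointing down it reaches from about 350 to 975 mm from the base axis. Payload 7.1 kg.
Tool frame: the origin (TCP) lies between the finger pads; the fingertips stand 19 mm ahead of it and the grasp point (between the pads) is the TCP (ctrl.tcp_to_tips is the distance from the TCP to the fingertips, in mm); z points along the fingers, y is the line along which they close (so a half turn about z gives the same grasp; the last joint's range is limited). The gripper opens to 88 mm and grips with 3 to 60 N. Pads are 20 mm wide; open, the fingers measure 115 mm over their backs; the gripper's body (75 mm by 178 mm) begins 61 mm behind the grasp point.
Start: joints at [-1.206, 0.423, 1.63, -0, 1.089, -0.019], TCP at [234.045, -579.506, 241.675] pointing down, gripper open.
Joint ranges: [-3, 3], [-0.9, 2.11], [0.09, 2.58], [-1.31, 4.45], [0.11, 2.69], [-2.54, 2.54]. Speed limits (rad/s): [2.39, 2.39, 3.01, 3.14, 3.14, 3.14].

## Interface

Orientations are given as a rotation vector (axis times angle).
In Python, from workcell import status, optics, ctrl gives the robot as it stands. The module is installed in compiled form; this text tells all that it offers.
- The arm moves only by the shell command python3 -m inch 'ROWS'. ROWS is JSON, a list that holds one entry, the list of rows, each a list of 7 numbers: the shift along the tool's x, y, z in mm, then the turn, a rotation vector about the tool's x, y, z in rad, then the opening in per cent of the stroke, from 0 (shut) to 100 (fully open). A call has 1 to 20 rows; each row is the pose to reach, as a shift and turn from the pose commanded when the call began, along the tool's axes at that moment; what a row does not reach only later rows make up. A row lasts 1/10 s, in which the tool goes at most 50 mm and 8.59 degrees, less where a joint would pass 70% of its speed; a pose out of reach is approached as far as the arm can. A call with a gripper value outside its range is refused whole. The fingers move at their own pace and stop on an object; the grip force is fixed at half the most. Time passes only in rows, so rows that repeat a pose let the fingers close. It gives the time, the measured TCP pose, the force, the opening and the grip force at its end, in the units of the state.
- status.get_obs(): the state, without advancing time (a new reading comes with each control period).
- optics.get_image(name): name is "scene" or "top" or "wrist"; returns a dict with "frame" (400x640x3 uint8, red, green, blue), "fx", "fy", "cx", "cy" (pixels), "rvec" (rotation vector, rad) and "tvec" (3), from world to camera coordinates, as OpenCV has them; the wrist camera has in their place "hand_eye" (4x4, takes a point from camera to tool coordinates, whose origin is the TCP and whose axes are the flange's). Camera axes: x right, y down, z forward; pixel columns grow to the right and rows downward; lengths in mm; the calibration is good to about 2 mm. A picture is of the moment at which its call begins: read the wrist's pose just before it. There is no depth.
- ctrl.close_job(): hands the job in; it is judged then, once.
The state is a dict: "t": time; "qpos": joint angles; "qvel": joint speeds; "joint_torque": joint torques, N m; "ee_pos": TCP position; "orientation": TCP orientation; "ft_force": force on the tool from outside, world axes, zero at the start; "moment": the same for the moment, N m; "width": finger opening in mm; "grasp_force": force on a finger pad.
Only numpy, scipy, OpenCV 4.12 (cv2) and the standard library are available. Lean on these libraries where they do the work, as an engineer would, in place of code of your own. Each camera call takes 0.05 s, during which the arm holds its last target. There are 200 camera calls.

## Working session

There is one attempt and no reset: what is moved stays moved. The work goes in short steps, Python scripts to look and compute and a shell command to move; the robot and the scene stay as the last step left them, time stands still between calls to the robot, and variables do not carry over. Pictures are saved under pics/ and viewed, at most 10 in all, crops included, and the job is handed in when it is done.

```bash
mkdir -p pics
cat > h.py <<'E'
import numpy as np,cv2
from workcell import status,optics,ctrl
from scipy.spatial.transform import Rotation as R
def cam(n):
    d=optics.get_image(n); cv2.imwrite(f'pics/{n}_raw.png',d['frame'][:,:,::-1]); return d
def ray(d,u,v):
    Rm=R.from_rotvec(np.ravel(d['rvec'])).as_matrix(); t=np.ravel(d['tvec'])
    return -Rm.T@t, Rm.T@np.array([(u-d['cx'])/d['fx'],(v-d['cy'])/d['fy'],1])
def onz(d,u,v,z):
    c,r=ray(d,u,v); return c+r*(z-c[2])/r[2]
def proj(d,P):
    Rm=R.from_rotvec(np.ravel(d['rvec'])).as_matrix(); p=Rm@np.array(P)+np.ravel(d['tvec'])
    return d['fx']*p[0]/p[2]+d['cx'],d['fy']*p[1]/p[2]+d['cy']
E
python3 - <<'E'
from h import *
import pickle
D={n:cam(n) for n in('scene','top')}
pickle.dump(D,open('d.pkl','wb'))
a=np.vstack([D['top']['frame'],D['scene']['frame']])[:,:,::-1]
cv2.imwrite('pics/a_top.png',cv2.resize(D['top']['frame'][:,:,::-1],(800,500)));cv2.imwrite('pics/a_scene.png',cv2.resize(D['scene']['frame'][:,:,::-1],(800,500)))
print(status.get_obs())
for n in D: print(n,ray(D[n],320,200))
E
```

```text
{'t': 0.1, 'qpos': array([-1.20599526e+00,  4.23790713e-01,  1.63061124e+00, -6.26008059e-06,
        1.08862414e+00, -1.89997555e-02]), 'qvel': array([-1.09871791e-04, -2.89541044e-03, -3.01675328e-03, -5.97622533e-04,
       -9.79421600e-04,  9.35740633e-06]), 'joint_torque': array([ 6.42833802e-04, -5.45617318e+01, -2.74325645e+01,  6.45607291e-02,
        1.87977607e-02, -4.55013401e-05]), 'ee_pos': array([ 233.878101  , -579.06521556,  240.96392511]), 'orientation': array([-3.08253808e+00, -5.98914855e-01,  3.95773191e-04]), 'ft_force': array([ 0.011472  , -0.67922909,  0.06462464]), 'moment': array([-0.01762403, -0.01606464, -0.01940524]), 'grasp_force': 0.0, 'width': 87.72300141109142}
scene (array([6.17452634e-01, 6.69193843e+02, 8.14711158e+02]), array([ 0.5238663 , -0.48403191, -0.70097894]))
top (array([ 470.63838445,  162.90219542, 1057.91838119]), array([ 0.10638   ,  0.00910566, -0.99430574]))
```

View pics/a_top.png

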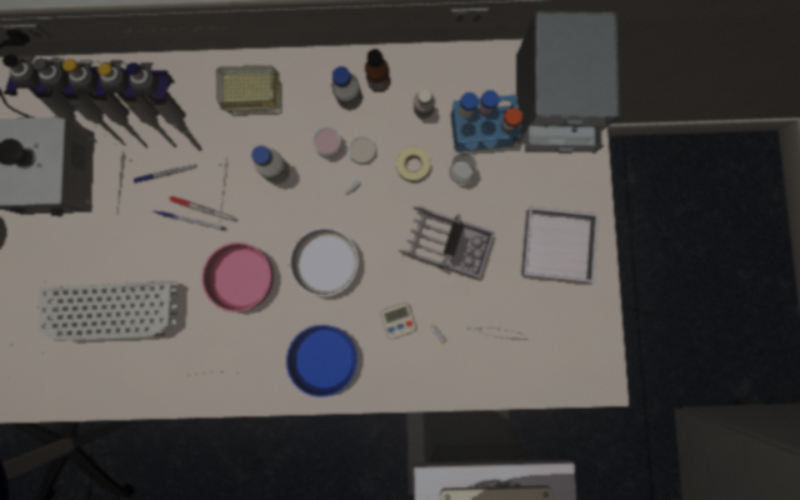

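View pics/a_scene.png

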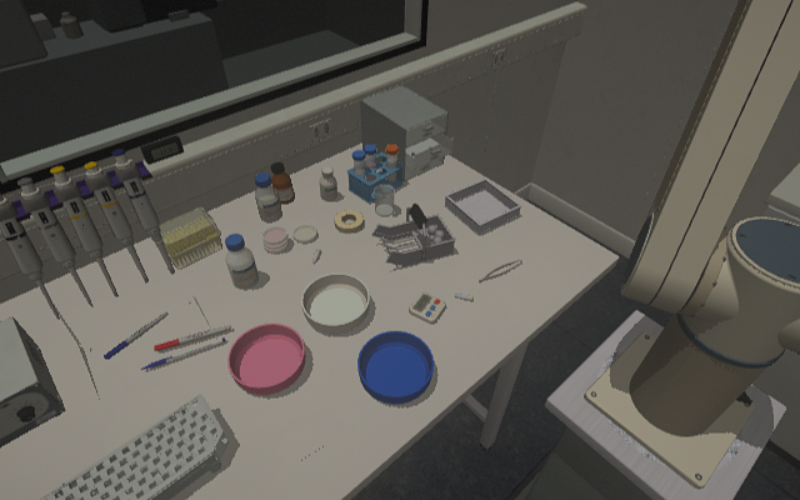

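The top view (800 px wide) shows the sieve at (450,243) with its spout pointing left, and the tray at (559,245). There are three dish-shaped candidates: white (326,263), pink (238,277) and blue (322,360). White is the one described. Next I'll confirm it in a crop and measure.

Run:
```python
from h import *
import pickle
D=pickle.load(open('d.pkl','rb'));d=D['top'];f=d['frame']
x0,y0,x1,y1=225,145,485,275
c=cv2.resize(f[y0:y1,x0:x1,::-1],None,fx=3,fy=3,interpolation=cv2.INTER_CUBIC)
c=cv2.convertScaleAbs(c,alpha=1.3)
g=f.astype(int);mx=g.max(2)
m=((mx<48)*255).astype(np.uint8);m[:160]=0;m[215:]=0;m[:,:320]=0;m[:,400:]=0
n,l,s,ce=cv2.connectedComponentsWithStats(m)
for i in range(1,n):
    if s[i,4]>15:
        r=cv2.minAreaRect(np.argwhere(l==i)[:,::-1].astype(np.float32)); print('dark',s[i],r, onz(d,*ce[i],105)); 
        cv2.drawContours(c,[np.int32((cv2.boxPoints(r)-[x0,y0])*3)],0,(0,0,255),1)
# dish rim outline: bright vs bench; print by hand estimates
hsv=cv2.cvtColor(f,cv2.COLOR_RGB2HSV)
print('bench',hsv[230,260],'dish',hsv[210,260],'tray',hsv[196,447])
for name,(u,v),z in(('dish',(326/1.25,263/1.25),42),('tray',(559/1.25,245/1.25),37)): print(name,onz(d,u,v,z))
cv2.imwrite('pics/b.png',c)
```

```text
dark [356 178  15  26 201] ((362.83917236328125, 190.74681091308594), (8.239256858825684, 25.45140266418457), 16.389541625976562) [591.62134203  70.2481844  105.        ]
bench [120   8 153] dish [120  10 155] tray [171  12 145]
dish [557.76820075 321.08799579  42.        ]
tray [ 580.04161894 -147.02212546   37.        ]
```

View pics/b.png

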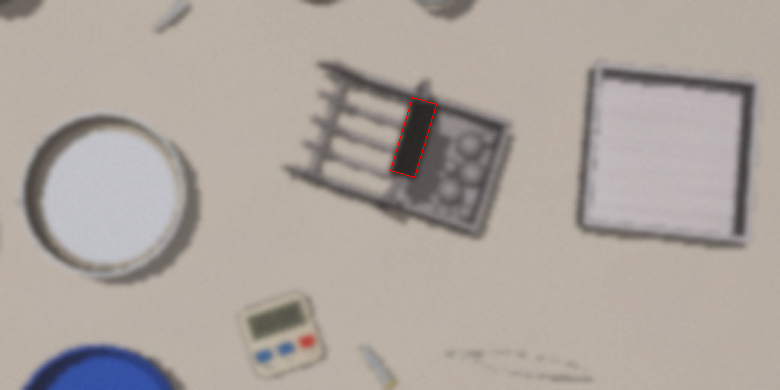

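The crop confirms the white ceramic dish at crop (107,197), the tray centred at (667,155) and the black bar at (414,138), with the spout to the left. Now I'll work out the pre-grasp.

```bash
cat >> h.py <<'E'
def sieveR(yaw,tilt=0): # tilt: spout-down deg
    return R.from_euler('z',yaw,degrees=True)*R.from_euler('y',tilt,degrees=True)
L=R.from_matrix(np.array([[0,1,0],[0.891,0,0.454],[0.454,0,-0.891]]).T)
L=R.from_matrix(np.linalg.svd(L.as_matrix())[0]@np.linalg.svd(L.as_matrix())[2])
def toolR(yaw,tilt=0): return sieveR(yaw,tilt)*L
def go(p,Rt):
    o=status.get_obs(); Rc=R.from_rotvec(o['orientation'])
    s=Rc.inv().apply(np.array(p)-o['ee_pos']); w=(Rc.inv()*Rt).as_rotvec()
    print('shift',s.round(1),'turn',w.round(3)); return s,w
E
python3 - <<'E'
from h import *
import pickle
D=pickle.load(open('d.pkl','rb'));d=D['top']
c=np.array([362.84,190.75]);a=np.radians(16.39)
p=onz(d,*c,100);q=onz(d,*(c-10*np.array([np.cos(a),np.sin(a)])),100)
e=onz(d,*(c+10*np.array([-np.sin(a),np.cos(a)])),100)
print(p,np.degrees(np.arctan2(*(q-p)[1::-1])),np.degrees(np.arctan2(*(e-p)[1::-1])))
print('dish',onz(d,260.7,210.7,42),'tray',onz(d,447.5,196.6,37))
k=[onz(d,225+u/3,145+v/3,z) for u,v,z in((320,65,44),(510,125,44),(290,170,44),(480,235,44))]
for i,j in((1,0),(3,2)): x=k[i]-k[j]; print('wall yaw',np.degrees(np.arctan2(-x[1],-x[0])))
Rt=toolR(73.5); go(p-140*Rt.apply([0,0,1]),Rt)
E
```

```text
[591.96291135  69.77609345 100.        ] 71.61429581446181 161.4257612527895
dish [557.02300835 321.34877855  42.        ] tray [ 578.50544125 -147.67304226   37.        ]
wall yaw 70.37046767140659
wall yaw 69.25166417639127
shift [ 535.4 -417.8   16.8] turn [-0.203  0.577 -2.413]
```

```bash
python3 -m inch '[[[535,-418,17,-0.2,0.577,-2.4,60],[535,-418,17,-0.2,0.577,-2.4,60],[535,-418,17,-0.2,0.577,-2.4,60],[535,-418,17,-0.2,0.577,-2.4,60],[535,-418,17,-0.2,0.577,-2.4,60],[535,-418,17,-0.2,0.577,-2.4,60],[535,-418,17,-0.2,0.577,-2.4,60],[535,-418,17,-0.2,0.577,-2.4,60],[535,-418,17,-0.2,0.577,-2.4,60],[535,-418,17,-0.2,0.577,-2.4,60],[535,-418,17,-0.2,0.577,-2.4,60],[535,-418,17,-0.2,0.577,-2.4,60],[535,-418,17,-0.2,0.577,-2.4,60],[535,-418,17,-0.2,0.577,-2.4,60],[535,-418,17,-0.2,0.577,-2.4,60],[535,-418,17,-0.2,0.577,-2.4,60],[535,-418,17,-0.2,0.577,-2.4,60],[535,-418,17,-0.2,0.577,-2.4,60],[535,-418,17,-0.2,0.577,-2.4,60],[535,-418,17,-0.2,0.577,-2.4,60]]]'
python3 - <<'E'
from h import *
p=np.array([592,69.8,100])
Rt=toolR(71); go(p-140*Rt.apply([0,0,1]),Rt); o=status.get_obs();print(o['qpos'])
d=optics.get_image('wrist');cv2.imwrite('pics/w1.png',d['frame'][:,:,::-1])
import pickle;pickle.dump((o,d),open('w1.pkl','wb'));print(d['hand_eye'])
E
```

```text
t: 2.1
ee_pos: [573.3, 8.5, 224.6]
orientation: [0.451, 2.959, 0.71]
ft_force: [-0.4, -0.4, 0.5]
width: 52.8
grasp_force: 0.0
shift [2.3 0.6 0.1] turn [-0.001 -0.018  0.025]
[-0.23803958  0.37513282  1.83833846  0.57458662  0.98367384 -1.84394726]
[[ 1.11725685e-03 -9.66624125e-01 -2.56196317e-01  7.00111097e+01]
 [ 9.99999372e-01  1.05750250e-03  3.70999558e-04  1.08180241e+00]
 [-8.76888789e-05 -2.56196570e-01  9.66624700e-01 -1.43270889e+02]
 [ 0.00000000e+00  0.00000000e+00  0.00000000e+00  1.00000000e+00]]
```

View pics/w1.png

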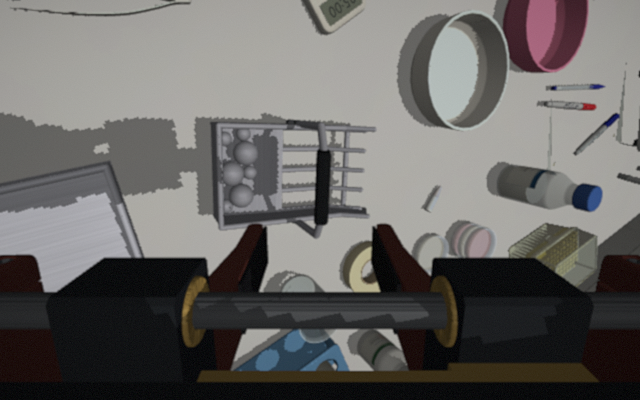

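Wrist view: the balls are in the rear at (238,165), and the black bar is at about (322,187), running roughly along image vertical.

Run:
```python
from h import *
import pickle
o,d=pickle.load(open('w1.pkl','rb'));f=d['frame'].astype(int)
m=((f.max(2)<45)*255).astype(np.uint8);m[:140]=0;m[230:]=0;m[:,:290]=0;m[:,350:]=0
n,l,s,ce=cv2.connectedComponentsWithStats(m);i=1+s[1:,4].argmax()
r=cv2.minAreaRect(np.argwhere(l==i)[:,::-1].astype(np.float32));print(s[i],r)
H=d['hand_eye']
def tl(u,v,z):
    w=H[:3,:3]@[(u-d['cx'])/d['fx'],(v-d['cy'])/d['fy'],1];c=H[:3,3];return c+w*(z-c[2])/w[2]
b=np.array([tl(*p,128) for p in cv2.boxPoints(r)]);print(b.round(1),b.mean(0))
# wall ends (side walls' top rims): near and far
for a,c in(((217,122),(300,122)),((222,228),(310,214))): print(tl(*a,180),tl(*c,180))
```

```text
[313 150  18  75 959] ((322.07977294921875, 187.22372436523438), (14.908411026000977, 74.04303741455078), 3.5763344764709473)
[[-28.3  -4.5 128. ]
 [ 33.6  -0.6 128. ]
 [ 32.9  11.2 128. ]
 [-29.1   7.9 128. ]] [  2.26697632   3.49083129 128.        ]
[ 52.19100876 -93.14313033 180.        ] [ 52.27619814 -16.56511611 180.        ]
[-51.77835762 -95.94709237 180.        ] [-36.96073454  -7.8497082  180.        ]
```

Run:
```python
from h import *
import pickle
o,d=pickle.load(open('w1.pkl','rb'));Rc=R.from_rotvec(o['orientation'])
for z in(128,142): print(o['ee_pos']+Rc.apply([2.3,3.5,z]))
Rt=toolR(69.7); p=o['ee_pos']+Rc.apply([2.3,3.5,142]); 
go(p-40*Rt.apply([0,0,1]),Rt);go(p,Rt)
```

```text
[588.79485996  67.65610477 112.08512981]
[590.62327904  73.73090512  99.60499823]
shift [  3.4   3.4 102.1] turn [-0.001 -0.028  0.045]
shift [  2.3   3.4 142.1] turn [-0.001 -0.028  0.045]
```

```bash
python3 -m inch '[[[3,3.4,40,0,-0.028,0.045,60],[3,3.4,75,0,-0.028,0.045,60],[3,3.4,100,0,-0.028,0.045,60],[2.5,3.4,120,0,-0.028,0.045,60],[2.3,3.4,132,0,-0.028,0.045,60],[2.3,3.4,141,0,-0.028,0.045,60],[2.3,3.4,141,0,-0.028,0.045,60],[2.3,3.4,141,0,-0.028,0.045,60]]]'
python3 - <<'E'
from h import *
go([590.6,73.7,99.6],toolR(69.7))
d=optics.get_image('wrist');cv2.imwrite('pics/w2.png',d['frame'][:,:,::-1])
E
```

```text
t: 2.95
ee_pos: [591.1, 73.0, 101.1]
orientation: [0.522, 2.931, 0.702]
ft_force: [0.6, 0.4, 0.7]
width: 52.6
grasp_force: 0.0
shift [ 0.7 -0.2  1.6] turn [-0.001  0.001  0.002]
```

View pics/w2.png

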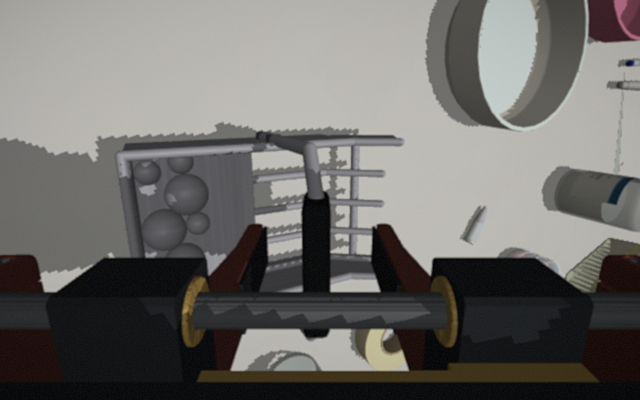

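The bar at (316,262) runs parallel and centred between the fingers at (250,250) and (388,250). Closing, then lifting gently.

```bash
python3 -m inch '[[[0,0,1,0,0,0,0],[0,0,1,0,0,0,0],[0,0,1,0,0,0,0],[0,0,1,0,0,0,0],[0,0,1,0,0,0,0],[0,0,1,0,0,0,0],[0,0,1,0,0,0,0],[0,0,1,0,0,0,0],[0,0,1,0,0,0,0],[0,0,1,0,0,0,0]]]'
python3 - <<'E'
from h import *
o=status.get_obs();Rt=toolR(69.7)
go(o['ee_pos']+[0,0,100],Rt)
print(o['ee_pos'],o['ft_force'],o['qpos'])
for t in((600,-150),): pass
E
```

```text
t: 4.0
ee_pos: [590.8, 73.6, 99.6]
orientation: [0.522, 2.931, 0.702]
ft_force: [-0.8, -1.1, -0.9]
width: 11.7
grasp_force: 30.0
shift [ -0.1  45.3 -89.1] turn [-0.001 -0.     0.002]
[590.82525815  73.56499178  99.59098327] [-0.75980325 -1.12591776 -0.88949171] [-0.11315096  0.57235346  1.8945701   0.74989702  0.70191476 -1.92152059]
```

```bash
python3 -m inch '[[[0,1,-2,0,0,0,0],[0,3,-6,0,0,0,0],[0,6,-12,-0.01,0,0,0],[0,10,-20,-0.03,0,0,0],[0,15,-29,-0.05,0,0,0],[0,20,-39,-0.07,0,0,0],[0,25,-49,-0.09,0,0,0],[0,30,-59,-0.1,0,0,0],[0,35,-69,-0.1,0,0,0],[0,39,-77,-0.1,0,0,0],[0,42,-83,-0.1,0,0,0],[0,44,-87,-0.1,0,0,0],[0,45,-89,-0.1,0,0,0],[0,45,-89,-0.1,0,0,0]]]'
python3 - <<'E'
from h import *
o=status.get_obs();print(o['qpos'])
print(R.from_rotvec(o['orientation']).apply([0,0,1]))
go([578,-148,190],toolR(55,-6))
go([578,-148,190],toolR(62,-6))
d=optics.get_image('wrist');cv2.imwrite('pics/w3.png',d['frame'][:,:,::-1])
E
```

```text
t: 5.4
ee_pos: [590.8, 73.5, 199.5]
orientation: [0.512, 2.878, 0.843]
ft_force: [0.5, -0.5, -6.0]
width: 11.6
grasp_force: 30.0
[-0.15851661  0.42453308  1.8770466   0.76039722  0.87655301 -1.88817628]
[ 0.18705654  0.50650634 -0.84170136]
shift [ -64.5 -183.9 -106.6] turn [-0.005 -0.139  0.217]
shift [ -64.5 -183.9 -106.6] turn [-0.006 -0.073  0.115]
```

View pics/w3.png

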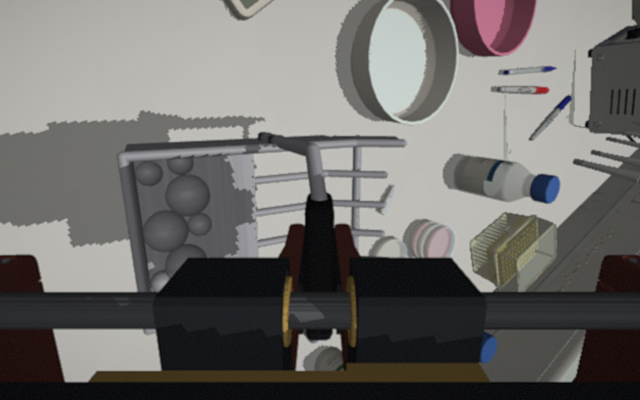

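Balls still at the rear (175,210), sieve not swung. Moving smoothly over the tray.

```bash
python3 -m inch '[[[0,-0.2,-0.1,0,0,0,0],[-0.6,-1.7,-1,0,-0.001,0.002,0],[-1.7,-5,-2.9,0,-0.004,0.006,0],[-3.7,-10.7,-6.2,0,-0.008,0.013,0],[-6.7,-19.1,-11.1,0,-0.014,0.023,0],[-10.5,-30,-17.4,0,-0.023,0.035,0],[-15.2,-43.2,-25.1,-0.001,-0.033,0.051,0],[-20.5,-58.3,-33.9,-0.001,-0.044,0.069,0],[-26.3,-74.9,-43.5,-0.002,-0.057,0.088,0],[-32.3,-92,-53.5,-0.002,-0.07,0.108,0],[-38.2,-109.1,-63.5,-0.003,-0.082,0.129,0],[-44,-125.7,-73.1,-0.003,-0.095,0.148,0],[-49.3,-140.8,-81.9,-0.004,-0.106,0.166,0],[-54,-154,-89.6,-0.004,-0.116,0.182,0],[-57.8,-164.9,-95.9,-0.004,-0.125,0.194,0],[-60.8,-173.3,-100.8,-0.005,-0.131,0.204,0],[-62.8,-179,-104,-0.005,-0.135,0.211,0],[-64,-182.3,-106,-0.005,-0.138,0.215,0],[-64.5,-184,-107,-0.005,-0.139,0.217,0],[-64.5,-184,-107,-0.005,-0.139,0.217,0]]]'
python3 - <<'E'
from h import *
o=status.get_obs();print(o['qpos'])
go([578,-148,160],toolR(55,-6))
go([578,-148,160],toolR(55,18))
E
```

```text
t: 7.45
ee_pos: [577.8, -148.2, 190.1]
orientation: [0.859, 2.727, 0.807]
ft_force: [0.3, -0.1, -5.9]
width: 12.0
grasp_force: 30.0
[-0.53961291  0.46427638  1.83917686  0.73705468  0.94044333 -1.97792998]
shift [ -0.  -16.1  25.4] turn [-0.    -0.001  0.   ]
shift [ -0.  -16.1  25.4] turn [ 0.418 -0.001  0.   ]
```

```bash
python3 -m inch '[[[0,-1,2,0,0,0,0],[0,-4,6,0,0,0,0],[0,-8,12,0,0,0,0],[0,-12,19,0.02,0,0,0],[0,-15,23.5,0.06,0,0,0],[0,-16,25.4,0.1,0,0,0],[0,-16,25.4,0.14,0,0,0],[0,-16,25.4,0.17,0,0,0],[0,-16,25.4,0.19,0,0,0],[0,-16,25.4,0.2,0,0,0],[0,-16,25.4,0.21,0,0,0],[0,-16,25.4,0.22,0,0,0],[0,-16,25.4,0.23,0,0,0],[0,-16,25.4,0.24,0,0,0],[0,-16,25.4,0.25,0,0,0],[0,-16,25.4,0.26,0,0,0],[0,-16,25.4,0.26,0,0,0],[0,-16,25.4,0.26,0,0,0],[0,-16,25.4,0.26,0,0,0],[0,-16,25.4,0.26,0,0,0]]]'
python3 - <<'E'
from h import *
d=optics.get_image('wrist');d2=optics.get_image('top');d3=optics.get_image('scene')
a=d['frame'][100:300,60:460];u,v=map(int,proj(d2,[578,-148,20]));b=d2['frame'][v-50:v+50,u-50:u+50];u,v=map(int,proj(d3,[578,-148,60]));e=d3['frame'][v-50:v+50,u-50:u+50]
cv2.imwrite('pics/t1.png',np.hstack([cv2.resize(x,(s,280),interpolation=cv2.INTER_CUBIC) for x,s in((a,480),(e,280))])[:,:,::-1])
E
```

```text
t: 9.45
ee_pos: [578.0, -148.1, 160.1]
orientation: [0.906, 2.874, 0.457]
ft_force: [-0.5, -0.5, -5.1]
width: 12.2
grasp_force: 30.0
```

View pics/t1.png

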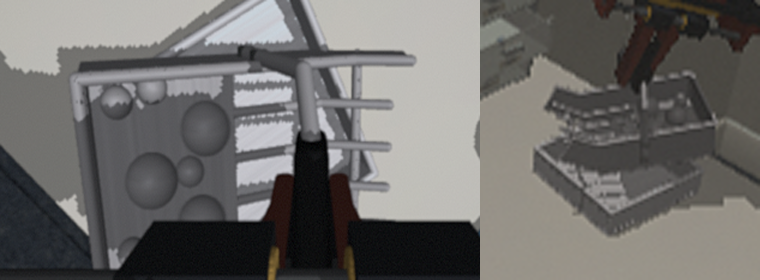

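Large balls are starting forward (crop (205,130)), and small ones are still at the rear (117,100), (190,170). I'll shift back 12 mm and tilt a little further.

```bash
python3 -m inch '[[[0,-1,-0.3,0,0,0,0],[0,-3,-1,0,0,0,0],[0,-6,-2,0.01,0,0,0],[0,-9,-3,0.015,0,0,0],[0,-11,-3.6,0.02,0,0,0],[0,-11.5,-3.7,0.025,0,0,0],[0,-11.5,-3.7,0.03,0,0,0],[0,-11.5,-3.7,0.035,0,0,0],[0,-11.5,-3.7,0.04,0,0,0],[0,-11.5,-3.7,0.045,0,0,0],[0,-11.5,-3.7,0.05,0,0,0],[0,-11.5,-3.7,0.055,0,0,0],[0,-11.5,-3.7,0.06,0,0,0],[0,-11.5,-3.7,0.065,0,0,0],[0,-11.5,-3.7,0.07,0,0,0],[0,-11.5,-3.7,0.07,0,0,0],[0,-11.5,-3.7,0.07,0,0,0],[0,-11.5,-3.7,0.07,0,0,0],[0,-11.5,-3.7,0.07,0,0,0],[0,-11.5,-3.7,0.07,0,0,0]]]'
python3 - <<'E'
from h import *
d=optics.get_image('wrist');d2=optics.get_image('top');d3=optics.get_image('scene')
a=d['frame'][100:300,60:460];u,v=map(int,proj(d3,[578,-148,60]));e=d3['frame'][v-50:v+50,u-50:u+50]
cv2.imwrite('pics/t2.png',np.hstack([cv2.resize(x,(s,280),interpolation=cv2.INTER_CUBIC) for x,s in((a,480),(e,280))])[:,:,::-1])
E
```

```text
t: 11.6
ee_pos: [571.1, -158.0, 160.1]
orientation: [0.916, 2.906, 0.359]
ft_force: [0.7, -0.7, -5.5]
width: 11.7
grasp_force: 30.0
```

View pics/t2.png

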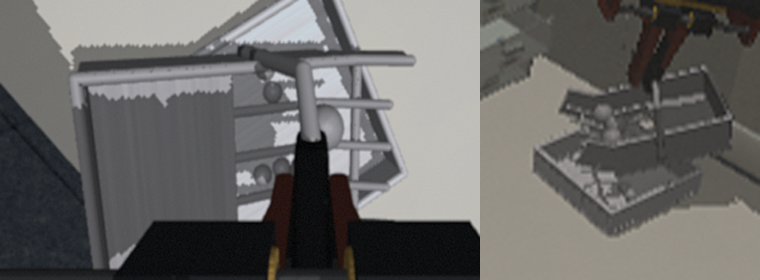

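Wrist view: all four small balls lie at tray-floor size, (262,70), (272,92), (262,172), (283,168). The large ones sit on the bars, e.g. (325,125). I'll rock back and lift, then check the tray.

```bash
python3 -m inch '[[[0,0,0,-0.02,0,0,0],[0,0,0,-0.05,0,0,0],[0,0,0,-0.09,0,0,0],[0,0,0,-0.13,0,0,0],[0,0,0,-0.17,0,0,0],[0,0,0,-0.21,0,0,0],[0,0,0,-0.24,0,0,0],[0,0,0,-0.27,0,0,0],[0,0,0,-0.29,0,0,0],[0,0,0,-0.31,0,0,0],[0,0,0,-0.33,0,0,0],[0,0,0,-0.33,0,0,0],[0,1,-2,-0.33,0,0,0],[0,2,-8,-0.33,0,0,0],[0,4,-16,-0.33,0,0,0],[0,6,-24,-0.33,0,0,0],[0,8,-32,-0.33,0,0,0],[0,9,-37,-0.33,0,0,0],[0,10,-39,-0.33,0,0,0],[0,10,-39,-0.33,0,0,0]]]'
python3 - <<'E'
from h import *
o=status.get_obs();print(o['qpos'])
dr=np.array([np.cos(np.radians(70)),np.sin(np.radians(70)),0])
p=np.array([557,321,0])-30*dr; print(p)
s,w=go(p+[0,0,200],toolR(70,-6))
f=[.05,.2,.5,.8,.95]
d=optics.get_image('wrist');d3=optics.get_image('top')
a=d['frame'][100:300,60:460];u,v=map(int,proj(d3,[578,-148,20]));e=d3['frame'][v-40:v+40,u-40:u+40]
cv2.imwrite('pics/t3.png',np.hstack([cv2.resize(x,(s,280),interpolation=cv2.INTER_CUBIC) for x,s in((a,480),(e,280))])[:,:,::-1])
E
```

```text
t: 13.75
ee_pos: [571.4, -157.8, 200.8]
orientation: [0.859, 2.727, 0.807]
ft_force: [0.4, 0.2, -4.8]
width: 11.8
grasp_force: 30.0
[-0.56018715  0.44710389  1.83591978  0.72230757  0.96521047 -1.97586366]
[546.7393957  292.80922138   0.        ]
shift [278.5 297.6 193.8] turn [-0.001  0.143 -0.219]
```

View pics/t3.png

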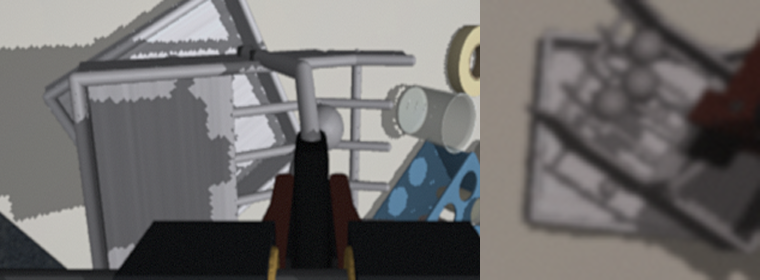

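Top crop: exactly three large balls rest on the ramp, at (645,40), (640,82), (610,103), with nothing small among them. Carrying to the dish.

```bash
python3 -m inch '[[[0.3,0.3,0.2,0,0,0,0],[2.5,2.7,1.7,0,0.001,-0.002,0],[7.5,8,5.2,0,0.004,-0.006,0],[16.2,17.3,11.2,0,0.008,-0.013,0],[29,31,20.2,0,0.015,-0.023,0],[45.4,48.5,31.6,0,0.023,-0.036,0],[65.4,69.9,45.5,0,0.034,-0.051,0],[88.3,94.3,61.4,0,0.045,-0.069,0],[113.3,121.1,78.9,0,0.058,-0.089,0],[139.2,148.8,96.9,0,0.072,-0.11,0],[165.2,176.5,114.9,0,0.085,-0.13,0],[190.2,203.3,132.4,0,0.098,-0.15,0],[213,227.7,148.3,0,0.109,-0.168,0],[233.1,249.1,162.2,0,0.12,-0.183,0],[249.5,266.6,173.6,0,0.128,-0.196,0],[262.3,280.3,182.6,0,0.135,-0.206,0],[271,289.6,188.6,0,0.139,-0.213,0],[276,294.9,192,0,0.142,-0.217,0],[278.5,297.6,193.8,0,0.143,-0.219,0],[278.5,297.6,193.8,0,0.143,-0.219,0]]]'
python3 - <<'E'
from h import *
o=status.get_obs();print(o['qpos'])
p=np.array([546.7,292.8,0])
go(p+[0,0,158],toolR(70,-6));go(p+[0,0,158],toolR(70,20));go(p+[0,0,158],toolR(70,60))
d=optics.get_image('wrist');d3=optics.get_image('top')
a=d['frame'][100:300,60:460];u,v=map(int,proj(d3,[578,-148,20]));e=d3['frame'][v-40:v+40,u-40:u+40]
cv2.imwrite('pics/t4.png',np.hstack([cv2.resize(x,(s,280),interpolation=cv2.INTER_CUBIC) for x,s in((a,400),(e,280))])[:,:,::-1])
g=cv2.medianBlur(cv2.cvtColor(cv2.resize(e,(480,480),interpolation=cv2.INTER_CUBIC),cv2.COLOR_RGB2GRAY),5)
print(cv2.HoughCircles(g,cv2.HOUGH_GRADIENT,1,20,param1=60,param2=13,minRadius=12,maxRadius=24))
E
```

```text
t: 15.85
ee_pos: [546.5, 292.9, 199.7]
orientation: [0.508, 2.878, 0.852]
ft_force: [0.7, 0.2, -4.1]
width: 11.9
grasp_force: 30.0
[ 0.26139516  0.39039812  1.93833164  0.84608737  0.63910879 -1.61215711]
shift [ -0.3 -22.7  35. ] turn [-0.    -0.001 -0.   ]
shift [ -0.3 -22.7  35. ] turn [ 0.453 -0.001 -0.   ]
shift [ -0.3 -22.7  35. ] turn [ 1.151e+00 -1.000e-03  0.000e+00]
None
```

View pics/t4.png

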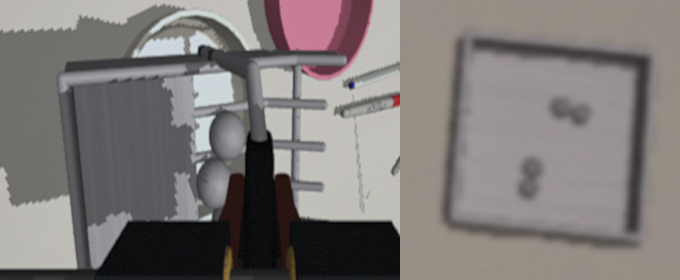

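Tray crop: all four small balls are in the tray at (560,107), (580,115), (532,168), (527,188). The large ones are still in the sieve. Pouring gradually.

```bash
python3 -m inch '[[[0,-2,3,0,0,0,0],[0,-6,9,0.03,0,0,0],[0,-11,17,0.08,0,0,0],[0,-15,23,0.13,0,0,0],[0,-17,26.7,0.18,0,0,0],[0,-17,26.7,0.22,0,0,0],[0,-17,26.7,0.26,0,0,0],[0,-17,26.7,0.3,0,0,0],[0,-17,26.7,0.34,0,0,0],[0,-17,26.7,0.38,0,0,0],[0,-17,26.7,0.42,0,0,0],[0,-17,26.7,0.45,0,0,0],[0,-17,26.7,0.45,0,0,0],[0,-17,26.7,0.45,0,0,0],[0,-17,26.7,0.49,0,0,0],[0,-17,26.7,0.53,0,0,0],[0,-17,26.7,0.57,0,0,0],[0,-17,26.7,0.61,0,0,0],[0,-17,26.7,0.65,0,0,0],[0,-17,26.7,0.68,0,0,0]]]'
python3 - <<'E'
from h import *
o=status.get_obs();print(o['qpos'])
go([546.7,292.8,168],toolR(70,60))
E
```

```text
t: 17.95
ee_pos: [546.7, 292.9, 167.9]
orientation: [-0.542, -3.07, 0.161]
ft_force: [0.5, 0.4, -5.1]
width: 12.0
grasp_force: 30.0
[ 0.50440592  0.53743159  1.63720602 -0.07807989  1.04852582 -0.67521409]
shift [-0.1 -0.1 -0. ] turn [ 0.471 -0.002  0.   ]
```

```bash
python3 -m inch '[[[0,0,0,0.03,0,0,0],[0,0,0,0.06,0,0,0],[0,0,0,0.09,0,0,0],[0,0,0,0.12,0,0,0],[0,0,0,0.15,0,0,0],[0,0,0,0.18,0,0,0],[0,0,0,0.21,0,0,0],[0,0,0,0.24,0,0,0],[0,0,0,0.27,0,0,0],[0,0,0,0.3,0,0,0],[0,0,0,0.33,0,0,0],[0,0,0,0.36,0,0,0],[0,0,0,0.39,0,0,0],[0,0,0,0.42,0,0,0],[0,0,0,0.45,0,0,0],[0,0,0,0.48,0,0,0],[0,0,0,0.5,0,0,0],[0,0,0,0.5,0,0,0],[0,0,0,0.5,0,0,0],[0,0,0,0.5,0,0,0]]]'
python3 - <<'E'
from h import *
o=status.get_obs();print(o['qpos'])
d=optics.get_image('scene')
f=d['frame']
u,v=map(int,proj(d,[557,321,20]))
e=f[v-40:v+40,u-45:u+45]
g=cv2.cvtColor(e,cv2.COLOR_RGB2GRAY)
for r in g[::3,::2]: print(''.join(' .:-=+*#%@'[::-1][min(9,x//22)] for x in r))
E
```

```text
t: 19.95
ee_pos: [546.7, 293.0, 168.3]
orientation: [-0.504, -2.86, 0.891]
ft_force: [-0.5, -0.1, -2.8]
width: 11.9
grasp_force: 30.0
[ 0.6229265   0.73991713  1.38424473 -0.32545992  1.53773357 -0.5009627 ]
#####%#:::-###%%#::::=####%%%%###*****+*::++*
######%:-*#*:-*-::----::=#%%%%%******+*::==**
#######*##=:-==::::-::--::=%%+##***==+-:*+***
%#######=:--::-:::--:---:-***#*+*=::+=:++****
:=##*###+:--::---------:::**+=#+*==+--=******
::::::=#=:-:-----:::---:--:=*=:-**=++*****#**
:--:-::::---:::::--=+++++=-:-=*=:=*++=***#*##
:-:--:::::-:::-+++++++++++++++::-+*+:+*******
-::-::::::::=+++++++++===++++++*+::*=********
:::::::::::*++++++---:-:::::-+++*++*********-
::::::-::-*+++++**+::::::::::::=**+*********+
::::-:-::***++=****=:::::::::::-=*******+++++
:-::::::-**++=+****=+***-:---++*******+++++++
::::::::=*++=+=+==+=+*+**=++=+==+****++++++++
::::::::+*++-+===++==****=++++++=+*++++++++++
::::::::+*+:+++===+==+===+++=+++++*++++++++++
:::::::::++:+==+==****==+++++++-=**++++++++++
:::::::::+++======*****++=+++=:***+++++++++++
::::::::::**+=====****=+++=--****++++==::=+++
--:::::::::**+*++++===++-+++++*++++::::::-+++
**==-:::::+++++++++++++++++++++++=:::::::++++
******-:::+++++++++++++++++++++=::::::::-*###
++*****-:-+++++++++++++++++==::::::::-#######
====+**=*+++++++++++++++++--:::::::*#########
======**=+++++++++++++++++++++++++###########
=======*-+++++++++++++++++++++++*############
========-++-:===+=+++++++++++++*#############
```

Wrist load fell from about 5 N to 2.8 N (three 56 g balls is 1.65 N) and three ball blobs are in the dish, so the large balls are out. Returning the sieve.

Run:
```python
from h import *
go([546.7,292.8,205],toolR(69.7,0)); go([590.8,73.6,180],toolR(69.7,0))
```

```text
shift [ -0.  -21.  -30.1] turn [-1.075e+00 -1.000e-03  5.000e-03]
shift [-116.4 -163.9   98.8] turn [-1.075e+00 -1.000e-03  5.000e-03]
```

```bash
python3 -m inch '[[[0,-5,-8,0,0,0.005,0],[0,-14,-20,-0.05,0,0.005,0],[0,-21,-30,-0.15,0,0.005,0],[0,-21,-30,-0.25,0,0.005,0],[0,-21,-30,-0.35,0,0.005,0],[0,-21,-30,-0.45,0,0.005,0],[0,-21,-30,-0.55,0,0.005,0],[-12,-35,-17,-0.65,0,0.005,0],[-29,-57,2,-0.75,0,0.005,0],[-46,-78,22,-0.85,0,0.005,0],[-64,-100,41,-0.95,0,0.005,0],[-81,-121,60,-1.03,0,0.005,0],[-99,-142,80,-1.06,0,0.005,0],[-110,-156,92,-1.075,0,0.005,0],[-116.4,-164,99,-1.075,0,0.005,0],[-116.4,-164,99,-1.075,0,0.005,0],[-116.4,-164,99,-1.075,0,0.005,0]]]'
python3 - <<'E'
from h import *
go([590.8,73.6,104],toolR(69.7,0));go([590.8,73.6,100],toolR(69.7,0));print(status.get_obs()['ft_force'])
E
```

```text
t: 21.7
ee_pos: [590.6, 74.3, 180.2]
orientation: [0.523, 2.932, 0.703]
ft_force: [0.4, 1.1, -3.0]
width: 11.9
grasp_force: 30.0
shift [ -0.5 -35.1  67.6] turn [-0.001 -0.001  0.001]
shift [ -0.5 -36.9  71.2] turn [-0.001 -0.001  0.001]
[ 0.39063777  1.07001809 -3.03745799]
```

```bash
python3 -m inch '[[[0,-10,20,0,0,0,0],[0,-20,40,0,0,0,0],[0,-28,55,0,0,0,0],[0,-33,63,0,0,0,0],[0,-35,67,0,0,0,0],[0,-36,69,0,0,0,0],[0,-36.5,70.2,0,0,0,0],[0,-36.8,71,0,0,0,0],[0,-36.8,71,0,0,0,0],[0,-36.8,71,0,0,0,0]]]'
```

```text
t: 22.7
ee_pos: [590.7, 73.0, 100.2]
orientation: [0.524, 2.931, 0.703]
ft_force: [0.1, -0.6, -3.7]
width: 12.1
grasp_force: 30.0
```

```bash
python3 -m inch '[[[0,-0.2,0.4,0,0,0,0],[0,-0.4,0.8,0,0,0,0],[0,-0.5,1,0,0,0,0],[0,-0.5,1,0,0,0,0]]]';  python3 -m inch '[[[0,-0.2,0.4,0,0,0,0],[0,-0.3,0.6,0,0,0,0],[0,-0.3,0.6,0,0,0,0],[0,-0.3,0.6,0,0,0,0]]]'
```

```text
t: 23.1
ee_pos: [590.6, 73.0, 99.6]
orientation: [0.524, 2.931, 0.704]
ft_force: [-3.6, -1.5, 6.5]
width: 11.7
grasp_force: 30.0
t: 23.5
ee_pos: [590.7, 73.0, 99.6]
orientation: [0.523, 2.931, 0.705]
ft_force: [-6.7, -3.0, 13.0]
width: 11.6
grasp_force: 30.0
```

```bash
python3 -m inch '[[[0,0.3,-0.6,0,0,0,0],[0,0.3,-0.6,0,0,0,0],[0,0.3,-0.6,0,0,0,20],[0,0.3,-0.6,0,0,0,30],[0,0.3,-0.6,0,0,0,45],[0,0.3,-0.6,0,0,0,57],[0,0.3,-0.6,0,0,0,57],[0,0.3,-0.6,0,0,0,57],[0,0.3,-0.6,0,0,0,57]]]' && python3 -m inch '[[[0,0,-5,0,0,0,57],[0,0,-15,0,0,0,57],[0,0,-30,0,0,0,57],[0,0,-50,0,0,0,57],[0,0,-80,0,0,0,57],[0,0,-110,0,0,0,57],[0,0,-140,0,0,0,57],[0,0,-140,0,0,0,57],[0,0,-140,0,0,0,57]]]'
python3 - <<'E'
from h import *
import pickle
o=status.get_obs();Rc=R.from_rotvec(o['orientation']);d=optics.get_image('wrist');f=d['frame'].astype(int)
m=((f.max(2)<45)*255).astype(np.uint8);m[:140]=0;m[230:]=0;m[:,:270]=0;m[:,370:]=0
n,l,s,ce=cv2.connectedComponentsWithStats(m);i=1+s[1:,4].argmax()
r=cv2.minAreaRect(np.argwhere(l==i)[:,::-1].astype(np.float32));print(s[i],r)
H=d['hand_eye']
w=H[:3,:3]@[(r[0][0]-d['cx'])/d['fx'],(r[0][1]-d['cy'])/d['fy'],1];c=H[:3,3];t=c+w*(128-c[2])/w[2];print(t)
t2=optics.get_image('top')
for name,P,z,w0 in(('dish',[557,321],12,26),('tray',[578,-148],10,26)):
    u,v=map(int,proj(t2,[*P,z]));g=cv2.cvtColor(t2['frame'],cv2.COLOR_RGB2GRAY)[v-w0:v+w0,u-w0:u+w0]
    print(name)
    for q in g[::2]: print(''.join('@%#*+=-:. '[min(9,x//20)] for x in q))
# bystanders unmoved
a=pickle.load(open('d.pkl','rb'))['top']['frame'];df=np.abs(a.astype(int)-t2['frame']).max(2)>45
n,l,s,ce=cv2.connectedComponentsWithStats(df.astype(np.uint8));print([list(x) for x in s[1:] if x[4]>12])
E
```

```text
t: 24.4
ee_pos: [590.5, 73.1, 98.6]
orientation: [0.524, 2.932, 0.703]
ft_force: [0.7, -0.8, 0.6]
width: 49.7
grasp_force: 0.0
t: 25.3
ee_pos: [568.7, 12.9, 224.6]
orientation: [0.525, 2.929, 0.702]
ft_force: [-0.1, -0.4, 0.2]
width: 50.0
grasp_force: 0.0
[312 151  16  76 950] ((319.9573059082031, 188.59097290039062), (14.996877670288086, 74.96398162841797), 1.1691393852233887)
[  2.03719358   1.81351947 128.        ]
dish
::::-:::::---=++**************+++=---:::::::::::::::
:::::::--=+*******+++++===========++==---:::::::::::
--:---=+******+++==---=====-::::----====----::::::::
----=******+++=--::--===++++=-:::::::--====-----::::
--=+*****++=-::::::-=====++*+=-:::::::::--==-===--::
-+*****++=-::::::::-=+++++**+=-:::::::::::--======--
+*****+=-:::::::::::-==++*++=-:::::::::::::-----=+=-
*****+=-:::::::::::::::-----:::::::::::::::::----=++
#***+=-:::::::::::::::::::::::::::::::::::::::---=++
#**+=-:::::::::::::::::::::---:::::::::::::::::---=+
***+-:::::::::::::::::::-==++++=-::::::::::::::---=+
**+=-::::::::::::::::::-=====++*+=-:::::::::::::---+
**+=:::::::::::::::::::-=====++**+-::
[... 1986 characters left out ...]
*******###%%%%%%%%%%%%%%%%%%%%%%%%#****########*
*******************###%%%%%%%%@@%%%%%%%%%%##**#####*
[[np.int32(491), np.int32(151), np.int32(149), np.int32(249), np.int32(19433)], [np.int32(383), np.int32(160), np.int32(120), np.int32(166), np.int32(10119)], [np.int32(379), np.int32(186), np.int32(11), np.int32(10), np.int32(74)], [np.int32(256), np.int32(189), np.int32(10), np.int32(10), np.int32(68)], [np.int32(261), np.int32(204), np.int32(9), np.int32(9), np.int32(61)], [np.int32(248), np.int32(213), np.int32(9), np.int32(9), np.int32(64)], [np.int32(412), np.int32(371), np.int32(47), np.int32(10), np.int32(312)], [np.int32(378), np.int32(392), np.int32(15), np.int32(8), np.int32(49)]]
```

Exactly three balls show in the dish and the four seen earlier are in the tray. The sieve stands at its old spot with the bar in place, nothing else has changed, and the gripper is clear and touching nothing. Handing in.

```bash
python3 -c "
from workcell import ctrl;print(ctrl.close_job())"
```

```text
the job is handed in; nothing more can be done
None
```

I handed the job in at about 25 s: the four small balls are in the tray, the three large ones are in the white dish, and the empty sieve stands upright and released at its original spot; the last picture showed no change around the other things it could see, though the arm hid part of the bench.

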